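# Seal the container in the ratchet lid press

### The job

Slide the red container straight into the lid press until it meets the back stop. Then hold the press's lever handle and pump it in short strokes, using nothing but the handle to bring the ram down, until the lid is pressed fully home, flush with the container's rim, and the handle goes firm; stop there, because forcing it cracks the lid. Lift the handle back up to its top position and let go, leaving the bowls, jar and chopsticks alone.

Things in the scene. Friction and masses are not known exactly. Their poses are not given: they have to be found in the camera images.
- press: Fixed countertop lid press, 250 mm high. Origin on the worktop below the ram; x points to its back (column and stop), y to its handle side, z up. A container fully in has its origin at x = 0, y = 0 here, axes parallel. Guide rails 18 mm high, 98 mm apart inside, from x = 8 mm to the back stop at x = 60 mm, flared in front to x = -10 mm. The head above the ram reaches forward to x = -20 mm
- ram: Ram of the press: upright toothed bar, tooth pitch 10 mm, with a flat grey pad 60 x 50 x 10 mm at its foot; origin at the centre of the pad's underside. A full pump of the lever drives it 10 mm down; friction of 9 N holds it where it is left. Its pad comes to the container's rim level at z = 60 mm
- lever (a joint): Lever angle, rad: 0 = raised to its upper stop (grip end 0.16 rad above level), 0.32 = lower stop, growing as the handle goes down. It stays where left. A pawl drives the ram on the down stroke and clicks back over the teeth on the up stroke; one tooth needs at least 0.26 rad each way, no stroke gives two
- handle (a point): Middle of the lever's black grip, 211 mm from the pivot: a straight bar 110 mm long running along the lever (the press's y), 18 mm wide (the press's x), 22 mm high, free on all sides. It swings in the upright plane x = 0 of the press. Down force it takes: about 2 N with the ram free, 7 to 10 N while the lid slides in, then rising steeply (firm) once the lid is home: 12 to 17 N there seats it, 21 N cracks it
- container: Loose red plastic sealing container, 120 mm long (x) x 90 mm wide (y) x 60 mm high, 0.45 kg. Origin at the centre of its underside. Its x axis points to the end that goes into the press first; on the other end (-x) is the grip fin
- grip_fin (a point): Middle of the container's upright grip fin, 90 mm from the container's centre along its -x and 40 mm above the worktop: 14 mm thick (along y), 50 mm long (along x, from the wall outwards), 36 mm high, its top 58 mm above the worktop. Axes as the container
- lid (a joint): How far the red plug lid is pressed into the container, m: 0 = standing 10 mm proud of the rim, 0.010 = fully home, flush with the rim. A tight fit: it moves only under about 32 N from the ram
- bowl_a: Speckled brown stoneware bowl, 112 mm across, 52 mm high, loose; origin under its centre. Leave alone
- bowl_b: Second bowl like it. Leave alone
- jar: Screw-top glass jar, 84 mm across, 130 mm high, loose; origin under its centre. Leave alone
- chopsticks: Pair of stainless chopsticks 215 mm long lying along x on a white ceramic rest, under 25 mm high; origin under their middle. Leave alone
- lever_pivot (a point): The lever's pivot pin, parallel to the press's x, at y = -21 mm, z = 200 mm of the press. Axes as the press
Things that resemble listed ones, but are neither listed nor needed, are in the scene too. There is more than one size of the container; the job needs the largest.

How it is judged:
By the outcome, as a careful person would: the job done as asked, in the order asked, and still so for the second after the job is handed in, with the robot touching nothing.
It also fails if it takes over 72 s, if anything falls off the work surface, if the arm or the gripper's body presses on something with over 40 N, if the wrist force passes 120 N, or if a joint passes its speed limit or range.

### The arm

A 6-joint arm with a two-finger parallel gripper is mounted at the origin on the work surface. World frame = base frame: x ahead of the robot, y to its left, z up, the work surface at z = 0. Lengths are in m, angles in degrees, forces in N, time in s.
With the tool pointing down it reaches from about 0.4 to 0.825 m from the base axis. Payload 7 kg.
Tool frame: the origin (TCP) lies on the centre line of the jaws, within the pads' length; the fingertips stand 11 mm ahead of it and the grasp point (between the pads) lies 8 mm behind it; z points along the fingers, y is the direction in which the jaws open and shut (so a half turn about z gives the same grasp; the last joint's range is limited). The gripper opens to 88 mm and grips with 3 to 60 N. Pads are 19 mm wide; open, the fingers measure 130 mm over their backs; the gripper's body (78 mm by 193 mm) begins 47 mm behind the grasp point.
Start: joints at [80.392, 20.546, 0.682, 0, -70.136, -16.507], TCP at [0.297, 0.606, 0.238] pointing down, gripper open.
Joint ranges: [-176.03, 176.03], [-82.01, 121.73], [-58.28, 71.71], [-173.87, 95.51], [-174.79, -0.11], [-173.66, 173.66]. Speed limits (degrees/s): [136.94, 136.94, 172.46, 180, 180, 180].

### API

Orientations are given as [roll, pitch, yaw] about the fixed x, y, z axes, in that order (R = Rz(yaw) Ry(pitch) Rx(roll)).
In Python, from plant import ctrl, cams, order gives the robot as it stands.
- The arm moves only by the tool jog_arm, never from a script. Its argument "motion" is a list of rows, each an object with "offset": the shift along the tool's x, y, z in mm, a list of three; "roll": the turn about the tool's z in rad; "hand": the finger opening in mm, from 0 to 87.6. A call has 1 to 20 rows; each row is the pose to reach, as a shift and turn from the pose commanded when the call began, along the tool's axes at that moment; what a row does not reach only later rows make up. A row lasts 1/12 s, in which the tool goes at most 41.7 mm and 7.16 degrees, less where a joint would pass 70% of its speed; a pose out of reach is approached as far as the arm can. A call with a gripper value outside its range is refused whole. The fingers move at their own pace and stop on an object; the grip force is fixed at half the most. Time passes only in rows, so rows that repeat a pose let the fingers close. It gives the time, the measured TCP pose, the force and the opening at its end, in the units of the state.
- ctrl.get_obs(): the state, without advancing time (a new reading comes with each control period).
- cams.snapshot(name): name is "scene" or "side" or "wrist"; returns a dict with "img" (400x640x3 uint8, red, green, blue), "K" (3x3 intrinsics, pixels), "cam_to_world" (4x4, takes a point from camera to world coordinates); the wrist camera has in their place "T_tool_cam" (4x4, takes a point from camera to tool coordinates, whose origin is the TCP and whose axes are the flange's). Camera axes: x right, y down, z forward; pixel columns grow to the right and rows downward; lengths in m; the calibration is good to about 2 mm. A picture is of the moment at which its call begins: read the wrist's pose just before it. There is no depth.
- order.close_job(): hands the job in, once; it reports no verdict.
The state is a dict: "clock": time; "joint_pos": joint angles; "qvel": joint speeds; "tau": joint torques, N m; "tool_pos": TCP position; "orientation": TCP orientation; "force": force on the tool from outside, world axes, zero at the start; "moment": the same for the moment, N m; "opening": finger opening in m.
Only numpy, scipy, OpenCV 4.12 (cv2) and the standard library are available. Lean on these libraries where they do the work, as an engineer would, in place of code of your own. Each camera call takes 0.05 s, during which the arm holds its last target. There are 200 camera calls.

## Working session

There is one attempt and no reset: what is moved stays moved. The work goes in short steps, Python scripts to look and compute and a tool call to move; the robot and the scene stay as the last step left them, time stands still between calls to the robot, and variables do not carry over. Pictures are saved under pics/ and viewed, about 8 in all and at most 12, crops included, and the job is handed in when it is done.

Besides the shell and the picture viewer there is one more tool, called as a command line: name --argument value ..., lists and objects as JSON in quotes. jog_arm: Moves the arm, as the interface text tells. Its arguments: {"type":"object","properties":{"motion":{"type":"array"}},"required":["motion"]}

```bash
ls; mkdir -p pics; python3 - <<'E'
from plant import ctrl,cams
import cv2,numpy as np
o=ctrl.get_obs();print(o)
for n in ["scene","side"]:
    s=cams.snapshot(n);cv2.imwrite(f"pics/{n}0.png",s["img"][:,:,::-1]);print(n,s["K"].tolist(),np.round(s["cam_to_world"],4).tolist())
    np.savez(f"pics/{n}0.npz",K=s["K"],T=s["cam_to_world"])
E
```

```text
pics
{'clock': 0.0, 'joint_pos': array([ 8.03929668e+01,  2.05901835e+01,  6.31988738e-01, -2.08009845e-02,
       -7.01350997e+01, -1.65077734e+01]), 'qvel': array([ 0.08106856,  0.02829702,  0.00402969,  0.03139302,  0.05027461,
       -0.0323624 ]), 'tau': array([ 1.42080757e-03, -5.82723856e+01,  2.93050396e+01,  6.99701115e+00,
        7.12331981e-03, -1.60876893e-04]), 'tool_pos': array([0.29691534, 0.60564887, 0.2366211 ]), 'orientation': array([ 1.79904994e+02, -7.76372214e-03, -2.61218843e+01]), 'force': array([ 0.75968285, -0.35394043,  0.12123533]), 'moment': array([-0.01459892, -0.01490345,  0.00825145]), 'opening': 0.08755981793693862}
scene [[406.7395200553113, 0.0, 320.1064737546523], [0.0, 406.7395200553113, 194.6633285734575], [0.0, 0.0, 1.0]] [[-0.43, 0.7147, -0.5516, 1.2325], [0.9027, 0.3295, -0.2767, 0.3706], [-0.016, -0.6169, -0.7869, 1.1808], [0.0, 0.0, 0.0, 1.0]]
side [[421.46331691068735, 0.0, 317.2415173708745], [0.0, 421.46331691068735, 198.05205132508], [0.0, 0.0, 1.0]] [[0.996, -0.0616, 0.0649, 0.4421], [-0.0895, -0.6957, 0.7127, -0.7969], [0.0012, -0.7156, -0.6985, 0.9218], [0.0, 0.0, 0.0, 1.0]]
```

View pics/scene0.png

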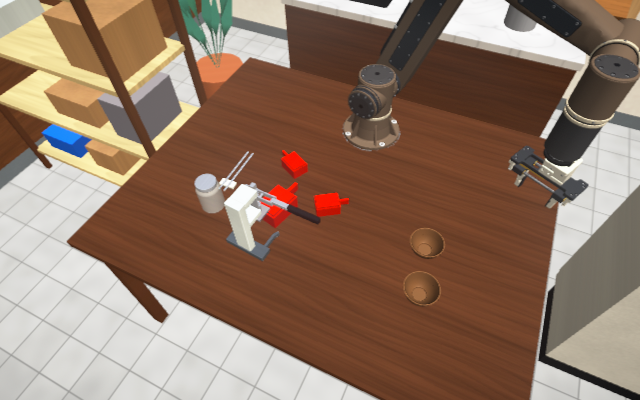

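View pics/side0.png

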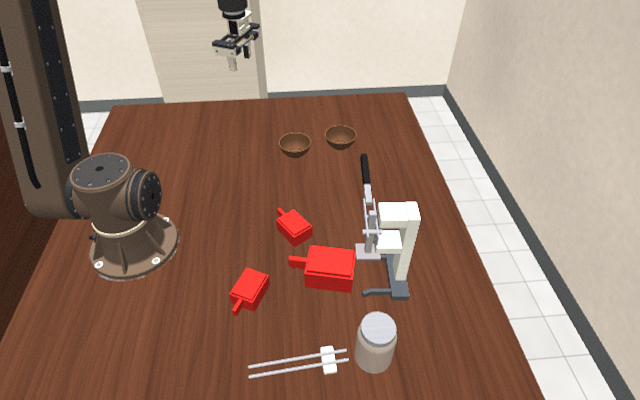

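The scene picture shows three red containers at about (277,204), (293,164) and (328,204). In the side picture they are at (330,268), (250,288) and (294,226). The one at side (330,268) is clearly the largest and lies in front of the press. Next, close crops to check it.

```bash
python3 - <<'E'
import cv2
a=cv2.imread("pics/side0.png")[150:300,260:450];cv2.imwrite("pics/c1.png",cv2.resize(a,None,fx=4,fy=4,interpolation=cv2.INTER_CUBIC))
a=cv2.imread("pics/scene0.png")[150:270,200:350];cv2.imwrite("pics/c2.png",cv2.resize(a,None,fx=5,fy=5,interpolation=cv2.INTER_CUBIC))
E
```

```text
(no output)
```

View pics/c1.png

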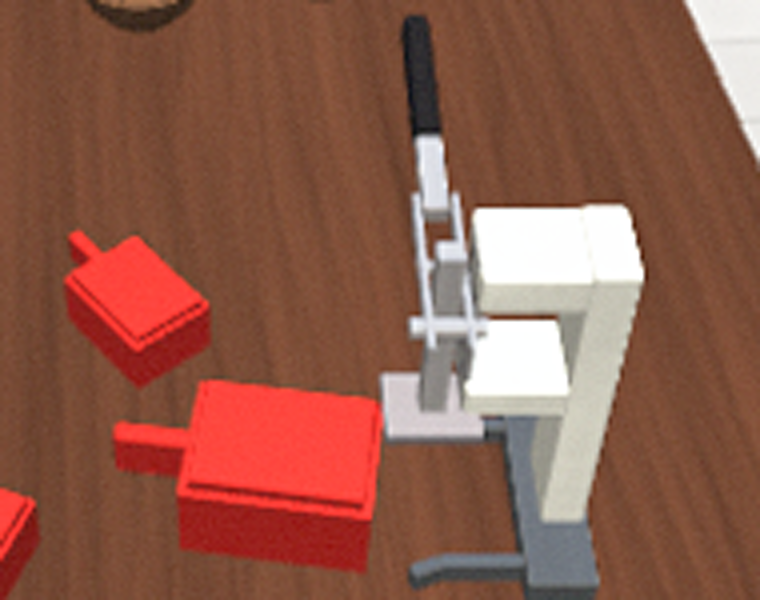

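View pics/c2.png

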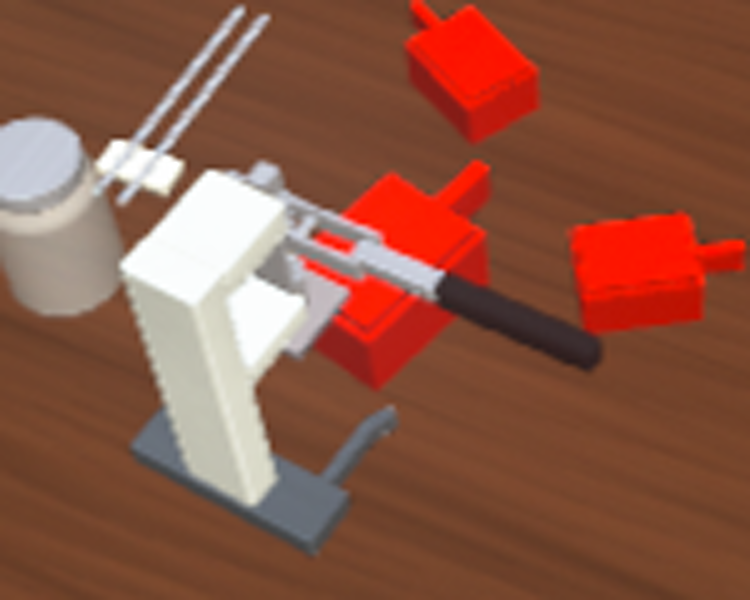

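The crops confirm it: the large container is at side (330,268), with its fin pointing left at (297,262). The press is on its right, with the ram pad at (368,252) and the black grip from (364,154) to (367,184). Next I fit the poses using the known sizes.

```bash
cat > h.py <<'E'
import numpy as np
C={}
for n in ["scene","side"]:
    d=np.load(f"pics/{n}0.npz");C[n]=(d["K"],np.linalg.inv(d["T"]))
def proj(n,P,cam=None):
    K,W=cam if cam else C[n];p=W[:3,:3]@P+W[:3,3];q=K@p;return q[:2]/q[2]
def Rz(a): return np.array([[np.cos(a),-np.sin(a),0],[np.sin(a),np.cos(a),0],[0,0,1]])
def s(x,y): return np.array([260+x/4-.375,150+y/4-.375])
def c(x,y): return np.array([200+x/5-.4,150+y/5-.4])
E
cat > fit.py <<'E'
from h import *
from scipy.optimize import least_squares
M=1e-3
obs=[("side",(-60,-45,0),s(182,548)),("side",(60,-45,0),s(364,570)),("side",(-60,-45,60),s(180,488)),("side",(60,-45,60),s(374,506)),
("side",(-115,7,58),s(116,424)),("side",(-115,-7,58),s(116,440)),("side",(-115,-7,22),s(117,467)),
("scene",(60,45,0),c(375,387)),("scene",(-60,45,0),c(488,275)),("scene",(60,45,60),c(375,345)),("scene",(-60,45,60),c(487,238)),("scene",(-115,7,58),c(490,170))]
def f(p):
    return np.concatenate([proj(n,Rz(p[2])@(np.array(P)*M)+[p[0],p[1],0])-u for n,P,u in obs])
r=least_squares(f,[.5,0,0],loss="soft_l1");print("cont",r.x*[1,1,57.3]);print(np.round(f(r.x).reshape(-1,2),1).tolist())
def lev(rr,p,dx=0,dz=0):
    a=.16-p[3];return np.array([dx,-.021+rr*np.cos(a)-dz*np.sin(a),.2+rr*np.sin(a)+dz*np.cos(a)])
ob2=[("side",lambda p:lev(.266,p,0,.011),s(416,18)),("side",lambda p:lev(.156,p,0,0.011),s(428,135)),
("scene",lambda p:lev(.266,p),c(592,352)),("scene",lambda p:lev(.156,p),c(441,285))]
for n,P,u in [("side",(-30,25,10),s(382,375)),("side",(-30,-25,10),s(389,433)),("side",(30,-25,10),s(484,431)),("scene",(-30,25,10),c(348,290)),("scene",(30,25,0),c(297,356))]:
    ob2.append((n,lambda p,P=P:np.array(P)*M+[0,0,p[4]],u))
def g(p):
    return np.concatenate([proj(n,Rz(p[2])@F(p)+[p[0],p[1],0])-u for n,F,u in ob2])
r=least_squares(g,[.7,0,0,0,.1],loss="soft_l1");p=r.x;print("press",p*[1,1,57.3,1,1]);print(np.round(g(p).reshape(-1,2),1).tolist())
print("handle",Rz(p[2])@lev(.211,p)+[p[0],p[1],0])
E
python3 fit.py
```

```text
cont [  0.53762317  -0.1496229  -13.47885081]
[[0.5, 0.1], [1.5, 0.4], [0.6, 1.3], [0.5, 2.7], [-1.1, -1.2], [-2.1, -0.9], [-1.7, 0.8], [0.9, 2.1], [0.9, 2.6], [-0.9, 0.6], [0.1, -0.2], [1.6, -0.9]]
press [ 0.62330899 -0.1683269  -4.94814603  0.10843734  0.10532649]
[[-0.3, -1.2], [0.1, -1.1], [2.8, 2.2], [1.1, 1.4], [-0.2, -0.3], [-0.5, 1.5], [0.9, 1.9], [-1.3, -2.7], [-1.4, -1.0]]
handle [0.63967189 0.02068572 0.2108749 ]
```

jog_arm --motion '[{"offset": [461,594,-60],"roll": -0.22,"hand": 60},{"offset": [461,594,-60],"roll": -0.22,"hand": 60},{"offset": [461,594,-60],"roll": -0.22,"hand": 60},{"offset": [461,594,-60],"roll": -0.22,"hand": 60},{"offset": [461,594,-60],"roll": -0.22,"hand": 60},{"offset": [461,594,-60],"roll": -0.22,"hand": 60},{"offset": [461,594,-60],"roll": -0.22,"hand": 60},{"offset": [461,594,-60],"roll": -0.22,"hand": 60},{"offset": [461,594,-60],"roll": -0.22,"hand": 60},{"offset": [461,594,-60],"roll": -0.22,"hand": 60},{"offset": [461,594,-60],"roll": -0.22,"hand": 60},{"offset": [461,594,-60],"roll": -0.22,"hand": 60},{"offset": [461,594,-60],"roll": -0.22,"hand": 60},{"offset": [461,594,-60],"roll": -0.22,"hand": 60},{"offset": [461,594,-60],"roll": -0.22,"hand": 60},{"offset": [461,594,-60],"roll": -0.22,"hand": 60},{"offset": [461,594,-60],"roll": -0.22,"hand": 60},{"offset": [461,594,-60],"roll": -0.22,"hand": 60},{"offset": [461,594,-60],"roll": -0.22,"hand": 60},{"offset": [461,594,-60],"roll": -0.22,"hand": 60}]'

```text
clock: 1.77
tool_pos: [0.4493, -0.1327, 0.297]
orientation: [180.0, 0.1, -13.8]
force: [0.5, 0.7, 0.6]
opening: 0.0598
```

```bash
cat > wr.py <<'E'
import sys,cv2,numpy as np
from plant import ctrl,cams
from scipy.spatial.transform import Rotation as R
n=sys.argv[1]
o=ctrl.get_obs();s=cams.snapshot("wrist")
T=np.eye(4);T[:3,:3]=R.from_euler("xyz",o["orientation"],degrees=True).as_matrix();T[:3,3]=o["tool_pos"]
W=T@s["T_tool_cam"];np.savez(f"pics/{n}.npz",K=s["K"],T=W)
cv2.imwrite(f"pics/{n}.png",s["img"][:,:,::-1])
print(o["clock"],o["tool_pos"],o["orientation"],o["force"],o["opening"]);print(np.round(s["T_tool_cam"],3).tolist(),s["K"][0,0])
E
python3 wr.py w1
```

```text
1.7667 [ 0.44933997 -0.13268609  0.29702962] [ 1.79973978e+02  7.06529266e-02 -1.38058314e+01] [0.49362538 0.70432499 0.56007983] 0.059815500445245584
[[0.0, -0.955, -0.297, 0.08], [1.0, 0.0, -0.001, 0.001], [0.001, -0.297, 0.955, -0.149], [0.0, 0.0, 0.0, 1.0]] 301.55861763753353
```

View pics/w1.png

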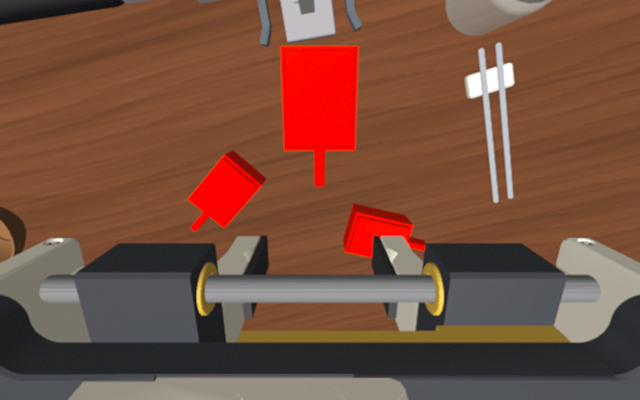

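Wrist view: the container sits at (320,98) with its fin tip at (320,186), well aligned with the tool. The rail tips are at (265,42) and (357,25), and the two small containers are at (227,190) and (378,232). I'll enlarge the relevant part.

```bash
python3 - <<'E'
import cv2
a=cv2.imread("pics/w1.png")[0:195,240:400];cv2.imwrite("pics/c3.png",cv2.resize(a,None,fx=3,fy=3,interpolation=cv2.INTER_CUBIC))
E
```

```text
(no output)
```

View pics/c3.png

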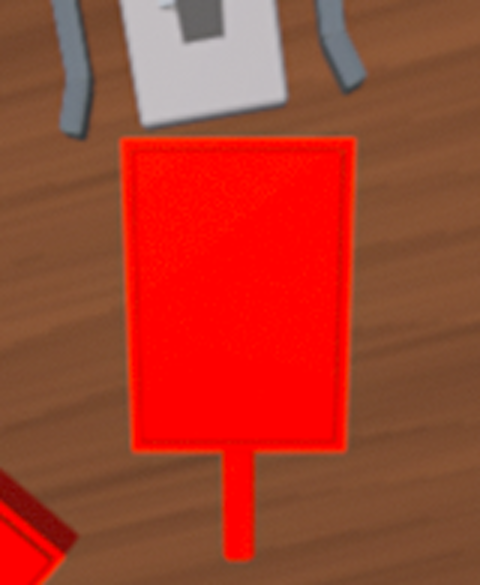

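```bash
cat >> fit.py <<'E'
print("=== joint")
d=np.load("pics/w1.npz");C["w"]=(d["K"],np.linalg.inv(d["T"]))
w=lambda x,y:np.array([240+x/3-.33,y/3-.33])
wo=[((60,45,60),w(122,138)),((60,-45,60),w(356,137)),((-60,45,60),w(132,452)),((-60,-45,60),w(347,452)),((-115,7,58),w(224,560)),((-115,-7,58),w(254,560))]
obs+= [("w",P,u) for P,u in wo]
r=least_squares(f,[.5,0,0],loss="soft_l1");q=r.x;print("cont",q*[1,1,57.3]);print(np.round(f(q).reshape(-1,2),1).tolist())
o1=obs;obs=[("w",P,u) for P,u in wo];r=least_squares(f,[.5,0,0]);qw=r.x;print("cont wrist only",qw*[1,1,57.3]);print(np.round(f(qw).reshape(-1,2),1).tolist())
for P,u in [((-30,25,10),w(142,122)),((-30,-25,10),w(286,99))]: ob2.append(("w",lambda p,P=P:np.array(P)*M+[0,0,p[4]],u))
for sg,u in [(1,w(74,134)),(-1,w(356,84))]: ob2.append(("w",lambda p,sg=sg:np.array([-.010,sg*p[5],.018]),u))
for sg,u in [(1,w(93,75)),(-1,w(321,38))]: ob2.append(("w",lambda p,sg=sg:np.array([.008,sg*.049,.018]),u))
r=least_squares(g,[.62,-.17,-.08,.1,.1,.06],loss="soft_l1");p=r.x;print("press",p*[1,1,57.3,1,1,1]);print(np.round(g(p).reshape(-1,2),1).tolist())
print("handle",Rz(p[2])@lev(.211,p)+[p[0],p[1],0])
a2=ob2;ob2=[k for k in ob2 if k[0]=="w"];pp=least_squares(lambda x:g(np.r_[x[:3],p[3:5],x[3]]),np.r_[p[:3],p[5]]).x;print("press wrist only",pp*[1,1,57.3,1])
for Q in (q,qw):
  print("cont in press mm",(Rz(-pp[2])@np.array([Q[0]-pp[0],Q[1]-pp[1],0]))*1e3,(Q[2]-pp[2])*57.3)
  print("fin",Rz(Q[2])@[-.09,0,.04]+[Q[0],Q[1],0])
E
python3 fit.py
```

```text
cont [  0.53762317  -0.1496229  -13.47885081]
[[0.5, 0.1], [1.5, 0.4], [0.6, 1.3], [0.5, 2.7], [-1.1, -1.2], [-2.1, -0.9], [-1.7, 0.8], [0.9, 2.1], [0.9, 2.6], [-0.9, 0.6], [0.1, -0.2], [1.6, -0.9]]
press [ 0.62330899 -0.1683269  -4.94814603  0.10843734  0.10532649]
[[-0.3, -1.2], [0.1, -1.1], [2.8, 2.2], [1.1, 1.4], [-0.2, -0.3], [-0.5, 1.5], [0.9, 1.9], [-1.3, -2.7], [-1.4, -1.0]]
handle [0.63967189 0.02068572 0.2108749 ]
=== joint
cont [  0.53388974  -0.15373567 -13.70615766]
[[-0.9, 1.5], [0.2, 2.0], [-0.8, 2.7], [-0.9, 4.3], [-2.4, -0.0], [-3.5, 0.3], [-3.1, 2.0], [0.3, 0.9], [0.4, 1.5], [-1.5, -0.6], [-0.4, -1.3], [1.2, -2.0], [-0.6, -1.7], [-0.7, -1.6], [-0.1, -2.1], [-1.1, -2.2], [-0.5, 3.1], [-0.0, 3.1]]
cont wrist only [  0.53325132  -0.15427424 -13.77501639]
[[0.0, -1.3], [-0.1, -1.0], [0.4, -1.7], [-0.6, -1.7], [-0.1, 3.4], [0.4, 3.4]]
press [ 0.62176699 -0.16357668 -5.6673098   0.12321182  0.10083206  0.06042269]
[[-0.2, -1.2], [-0.2, -1.8], [4.0, 3.9], [2.5, 2.5], [-1.1, -0.7], [-1.7, 1.0], [-0.5, 1.7], [0.4, -1.6], [0.1, -0.1], [-0.3, -0.1], [1.3, -0.3], [-0.1, -2.2], [-0.0, -0.6], [-0.3, 0.4], [1.0, 0.2]]
handle [0.6405144  0.02535268 0.20776056]
press wrist only [ 0.62143231 -0.16303417 -5.29058296  0.06056571]
cont in press mm [-88.02699965   1.18745476   0.        ] -8.415574703915636
fin [ 0.44645224 -0.13241238  0.04      ]
cont in press mm [-88.61304314   0.59231135   0.        ] -8.484433435261728
fin [ 0.4458395  -0.13284589  0.04      ]
```

The container is about 88 mm short of home and turned -8.4° relative to the press. I descend on the fin and close.

jog_arm --motion '[{"offset": [-2,0,40],"roll": 0,"hand": 42},{"offset": [-2,0,80],"roll": 0,"hand": 42},{"offset": [-2,0,120],"roll": 0,"hand": 42},{"offset": [-2,0,160],"roll": 0,"hand": 42},{"offset": [-2,0,200],"roll": 0,"hand": 42},{"offset": [-2,0,235],"roll": 0,"hand": 42},{"offset": [-2,0,255],"roll": 0,"hand": 42},{"offset": [-2,0,265],"roll": 0,"hand": 42},{"offset": [-2,0,265],"roll": 0,"hand": 42},{"offset": [-2,0,265],"roll": 0,"hand": 8},{"offset": [-2,0,265],"roll": 0,"hand": 8},{"offset": [-2,0,265],"roll": 0,"hand": 8},{"offset": [-2,0,265],"roll": 0,"hand": 8},{"offset": [-2,0,265],"roll": 0,"hand": 8},{"offset": [-2,0,265],"roll": 0,"hand": 8},{"offset": [-2,0,265],"roll": 0,"hand": 8}]'

```text
clock: 3.15
tool_pos: [0.4481, -0.1299, 0.0335]
orientation: [-180.0, -0.1, -13.5]
force: [-2.4, -0.3, 7.8]
opening: 0.0139
```

```bash
sed -i 's/-115/-110/g' fit.py; python3 fit.py | sed -n '/joint/,$p' | grep -v '\[\['; python3 wr.py w2
```

```text
=== joint
cont [  0.53286179  -0.15343291 -13.69015319]
cont wrist only [  0.53202312  -0.1539721  -13.77308198]
press [ 0.62176699 -0.16357668 -5.6673098   0.12321182  0.10083206  0.06042269]
handle [0.6405144  0.02535268 0.20776056]
press wrist only [ 0.62143231 -0.16303417 -5.29058296  0.06056571]
cont in press mm [-89.0784872    1.39414345   0.        ] -8.399570229546393
fin [ 0.44541833 -0.13213404  0.04      ]
cont in press mm [-89.86386945   0.77992677   0.        ] -8.48249901940351
fin [ 0.44461058 -0.1325467   0.04      ]
3.15 [ 0.44808862 -0.12994387  0.03351694] [-1.79983404e+02 -7.95489814e-02 -1.35356034e+01] [-2.43393453 -0.27496334  7.82295264] 0.01394181656159264
[[0.0, -0.955, -0.297, 0.08], [1.0, 0.0, -0.001, 0.001], [0.001, -0.297, 0.955, -0.149], [0.0, 0.0, 0.0, 1.0]] 301.55861763753353
```

jog_arm --motion '[{"offset": [2,4,-1],"roll": -0.036,"hand": 8},{"offset": [4,8,-1],"roll": -0.072,"hand": 8},{"offset": [6,12,-1],"roll": -0.108,"hand": 8},{"offset": [8,16,-1],"roll": -0.143,"hand": 8},{"offset": [8,16,-1],"roll": -0.143,"hand": 8},{"offset": [8,16,-1],"roll": -0.143,"hand": 8}]'

```text
clock: 3.7
tool_pos: [0.4508, -0.1474, 0.0335]
orientation: [180.0, 0.1, -5.4]
force: [-3.8, -0.6, 2.0]
opening: 0.0141
```

```bash
python3 wr.py w3|head -1
```

```text
3.7 [ 0.45080888 -0.1474435   0.03354133] [ 1.79996840e+02  5.95189918e-02 -5.44060547e+00] [-3.84965726 -0.58524763  2.02368112] 0.01412447992481473
```

View pics/w3.png

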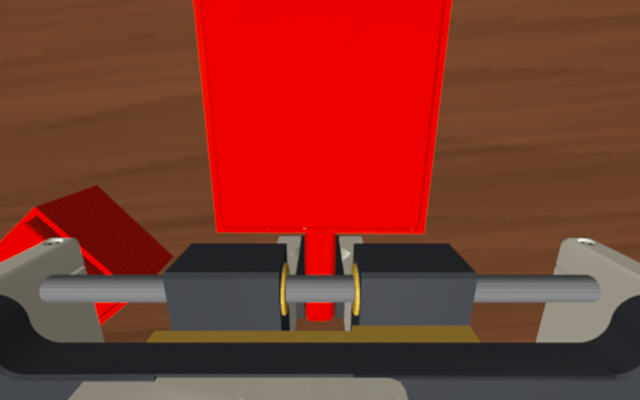

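The fin is gripped centrally between the pads at (320,275) and the container is square to the tool, but the press is out of view. I'll check with the fixed cameras in one combined crop.

```bash
cat > two.py <<'E'
import sys,cv2,numpy as np
from plant import cams
n=sys.argv[1]
a=cams.snapshot("side")["img"][:,:,::-1][160:310,290:425];b=cams.snapshot("scene")["img"][:,:,::-1][150:300,205:335]
z=lambda i:cv2.resize(np.ascontiguousarray(i),None,fx=3,fy=4*3/4,interpolation=cv2.INTER_CUBIC)
cv2.imwrite(f"pics/{n}.png",np.hstack([z(a),z(b)]))
E
python3 two.py t1
```

```text
(no output)
```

View pics/t1.png

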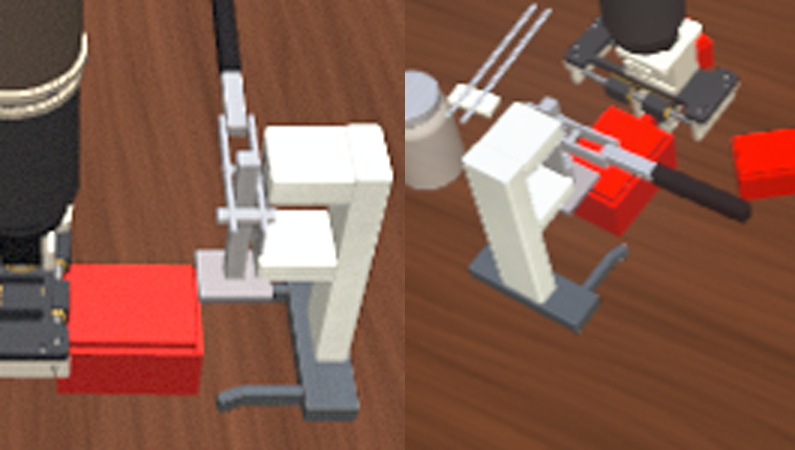

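The container (front edge near (200,350), left half) lines up with the rails (tip (220,398)). I push in and watch the side force.

jog_arm --motion '[{"offset": [8,0,0],"roll": 0,"hand": 8},{"offset": [16,0,0],"roll": 0,"hand": 8},{"offset": [24,0,0],"roll": 0,"hand": 8},{"offset": [32,0,0],"roll": 0,"hand": 8},{"offset": [40,0,0],"roll": 0,"hand": 8}]'

```text
clock: 4.27
tool_pos: [0.4925, -0.1506, 0.0333]
orientation: [-180.0, -0.0, -5.3]
force: [0.1, 0.4, -5.8]
opening: 0.0137
```

jog_arm --motion '[{"offset": [7,0,0],"roll": 0,"hand": 8},{"offset": [14,0,0],"roll": 0,"hand": 8},{"offset": [21,0,0],"roll": 0,"hand": 8},{"offset": [28,0,0],"roll": 0,"hand": 8}]'

```text
clock: 4.6
tool_pos: [0.52, -0.1535, 0.0333]
orientation: [-180.0, 0.0, -5.3]
force: [0.2, -0.1, -5.6]
opening: 0.0139
```

jog_arm --motion '[{"offset": [5,0,0.5],"roll": 0,"hand": 8},{"offset": [9,0,0.5],"roll": 0,"hand": 8},{"offset": [12,0,0.5],"roll": 0,"hand": 8},{"offset": [12,0,0.5],"roll": 0,"hand": 8}]'

```text
clock: 4.93
tool_pos: [0.5313, -0.1547, 0.0333]
orientation: [180.0, 0.0, -5.3]
force: [0.4, 0.0, -5.6]
opening: 0.0138
```

jog_arm --motion '[{"offset": [1.5,0,0.5],"roll": 0,"hand": 8},{"offset": [3,0,0.5],"roll": 0,"hand": 8},{"offset": [3,0,0.5],"roll": 0,"hand": 8}]'

```text
clock: 5.18
tool_pos: [0.5318, -0.1547, 0.0332]
orientation: [180.0, 0.3, -5.3]
force: [-13.0, 4.6, 15.2]
opening: 0.0138
```

Contact at x ≈ 0.532, against an expected 0.534, with -13 N. That fits the back stop. Relax, release and look.

jog_arm --motion '[{"offset": [-1.5,0,0],"roll": 0,"hand": 8},{"offset": [-1.5,0,0.5],"roll": 0,"hand": 8},{"offset": [-1.5,0,0.5],"roll": 0,"hand": 36},{"offset": [-1.5,0,0.5],"roll": 0,"hand": 36},{"offset": [-1.5,0,0.5],"roll": 0,"hand": 36},{"offset": [-5,0,-30],"roll": 0,"hand": 36},{"offset": [-20,0,-65],"roll": 0,"hand": 36},{"offset": [-45,0,-95],"roll": 0,"hand": 36},{"offset": [-75,0,-120],"roll": 0,"hand": 36},{"offset": [-105,0,-145],"roll": 0,"hand": 36},{"offset": [-130,0,-170],"roll": 0,"hand": 36},{"offset": [-130,0,-200],"roll": 0,"hand": 36},{"offset": [-130,0,-225],"roll": 0,"hand": 36},{"offset": [-130,0,-225],"roll": 0,"hand": 36}]'

```text
clock: 6.35
tool_pos: [0.4077, -0.1432, 0.2635]
orientation: [-180.0, -0.6, -5.3]
force: [1.3, -0.8, 1.7]
opening: 0.036
```

```bash
python3 wr.py w4|head -1; python3 - <<'E'
import cv2,numpy as np
from plant import cams
w=cv2.imread("pics/w4.png")[0:250,190:450]
a=cams.snapshot("side")["img"][:,:,::-1][150:300,290:425]
z=lambda i,h:cv2.resize(np.ascontiguousarray(i),None,fx=h/i.shape[0],fy=h/i.shape[0],interpolation=cv2.INTER_CUBIC)
o=np.hstack([z(w,400),z(a,400)]);print(o.shape);cv2.imwrite("pics/t2.png",o)
E
```

```text
6.35 [ 0.40768848 -0.1431844   0.26347023] [-179.98905703   -0.61820625   -5.25669944] [ 1.2569681  -0.81254839  1.68171504] 0.03604856303434542
(400, 776, 3)
```

View pics/t2.png

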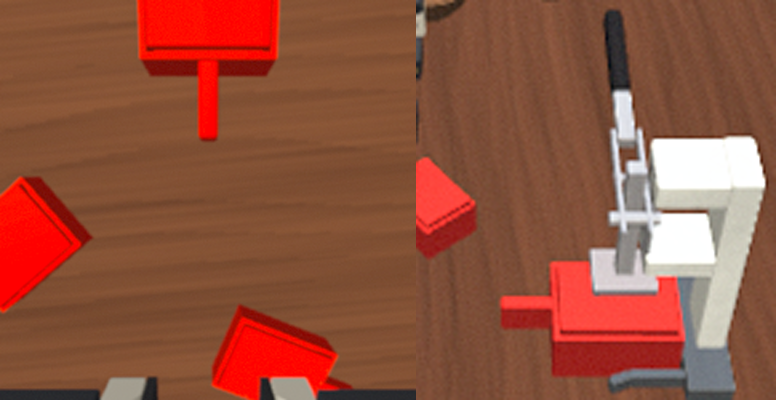

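The container sits between the rails against the back (side half: front end at (680,335), rail at (640,378)). The ram pad at (624,270) is above the lid. Next I hover over the handle with the jaws turned to open across the bar.

jog_arm --motion '[{"offset": [0,0,-30],"roll": 0.12,"hand": 50},{"offset": [0,0,-57],"roll": 0.24,"hand": 50},{"offset": [30,-26,-57],"roll": 0.36,"hand": 50},{"offset": [60,-52,-57],"roll": 0.48,"hand": 50},{"offset": [90,-79,-57],"roll": 0.6,"hand": 50},{"offset": [120,-105,-57],"roll": 0.72,"hand": 50},{"offset": [150,-131,-57],"roll": 0.84,"hand": 50},{"offset": [180,-157,-57],"roll": 0.96,"hand": 50},{"offset": [205,-179,-57],"roll": 1.08,"hand": 50},{"offset": [216,-189,-57],"roll": 1.2,"hand": 50},{"offset": [216,-189,-57],"roll": 1.32,"hand": 50},{"offset": [216,-189,-57],"roll": 1.44,"hand": 50},{"offset": [216,-189,-57],"roll": 1.571,"hand": 50},{"offset": [216,-189,-57],"roll": 1.571,"hand": 50},{"offset": [216,-189,-57],"roll": 1.571,"hand": 50},{"offset": [216,-189,-57],"roll": 1.571,"hand": 50}]'

```text
clock: 7.78
tool_pos: [0.6375, 0.0253, 0.3137]
orientation: [179.9, -0.0, -95.1]
force: [-0.4, 0.5, -0.9]
opening: 0.0501
```

```bash
python3 wr.py w5|head -1
```

```text
7.7833 [0.63745921 0.02529215 0.31366816] [ 1.79939301e+02 -2.12428079e-02 -9.51054212e+01] [-0.41898291  0.53212336 -0.90504186] 0.0500500615609965
```

View pics/w5.png

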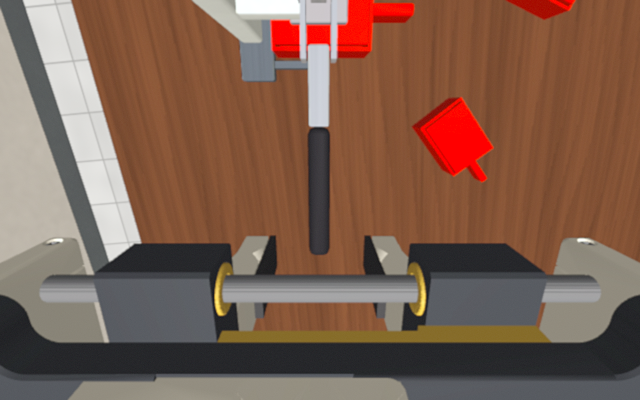

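The grip runs from (319,127) to (319,254), on the jaw centre line (x≈320) and parallel to the tool. I solve for the lever angle and the handle's position along the bar.

```bash
cat > lev.py <<'E'
from h import *
from scipy.optimize import least_squares
d=np.load("pics/w5.npz");cam=(d["K"],np.linalg.inv(d["T"]))
P=np.array([.6214,-.163,0]);yaw=np.radians(-5.3)
def pt(r,th,dy,dz=.011):
    a=.16-th;return Rz(yaw)@np.array([0,-.021+dy+r*np.cos(a)-dz*np.sin(a),.2+r*np.sin(a)+dz*np.cos(a)])+P
res=lambda x:[proj(0,pt(.156,*x),cam)[1]-127,proj(0,pt(.266,*x),cam)[1]-254]
x=least_squares(res,[.1,0]).x;print("free",x,pt(.211,*x,dz=0))
for th in (0,.06,.12): print(th,np.round([proj(0,pt(r,th,0),cam) for r in (.156,.266)],1).tolist(),pt(.211,th,0,0))
E
python3 lev.py
```

```text
free [ 0.12328797 -0.0106033 ] [0.63795785 0.01548816 0.2077445 ]
0 [[317.1, 139.0], [316.9, 280.2]] [0.63870147 0.02350417 0.23361614]
0.06 [[317.2, 140.1], [317.0, 272.7]] [0.63885304 0.02513808 0.22106485]
0.12 [[317.2, 140.5], [317.1, 265.0]] [0.63893482 0.02601964 0.20843775]
```

Both estimates agree on a lever angle of about 0.12 (handle z ≈ 0.208). I descend and grip.

jog_arm --motion '[{"offset": [8,0,35],"roll": 0,"hand": 50},{"offset": [8,0,70],"roll": 0,"hand": 50},{"offset": [8,0,100],"roll": 0,"hand": 50},{"offset": [8,0,113],"roll": 0,"hand": 50},{"offset": [8,0,113],"roll": 0,"hand": 50},{"offset": [8,0,113],"roll": 0,"hand": 12},{"offset": [8,0,113],"roll": 0,"hand": 12},{"offset": [8,0,113],"roll": 0,"hand": 12},{"offset": [8,0,113],"roll": 0,"hand": 12},{"offset": [8,0,113],"roll": 0,"hand": 12},{"offset": [8,0,113],"roll": 0,"hand": 12},{"offset": [8,0,113],"roll": 0,"hand": 12}]'

```text
clock: 8.83
tool_pos: [0.6376, 0.0175, 0.2024]
orientation: [-179.9, 0.0, -95.3]
force: [2.7, 0.6, 1.3]
opening: 0.0179
```

jog_arm --motion '[{"offset": [0.3,0,-6],"roll": 0,"hand": 12},{"offset": [0.8,0,-12],"roll": 0,"hand": 12},{"offset": [1.5,0,-18],"roll": 0,"hand": 12},{"offset": [2.1,0,-22],"roll": 0,"hand": 12},{"offset": [2.1,0,-22],"roll": 0,"hand": 12}]'

```text
clock: 9.25
tool_pos: [0.6373, 0.0153, 0.2219]
orientation: [-180.0, 0.0, -95.4]
force: [9.4, -2.0, -12.2]
opening: 0.0175
```

jog_arm --motion '[{"offset": [0.2,0,-1.5],"roll": 0,"hand": 12},{"offset": [0.4,0,-3],"roll": 0,"hand": 12},{"offset": [0.4,0,-3],"roll": 0,"hand": 12}]'

```text
clock: 9.5
tool_pos: [0.6372, 0.0153, 0.2221]
orientation: [179.9, 0.0, -95.4]
force: [15.5, -2.7, -27.3]
opening: 0.0178
```

At the top stop, TCP z ≈ 0.222. First down stroke, with the ram free.

jog_arm --motion '[{"offset": [0,0,6],"roll": 0,"hand": 12},{"offset": [-1,0,12],"roll": 0,"hand": 12},{"offset": [-1.7,0,18],"roll": 0,"hand": 12},{"offset": [-2.2,0,24],"roll": 0,"hand": 12},{"offset": [-2.5,0,30],"roll": 0,"hand": 12},{"offset": [-2.7,0,36],"roll": 0,"hand": 12},{"offset": [-2.7,0,42],"roll": 0,"hand": 12},{"offset": [-2.5,0,48],"roll": 0,"hand": 12},{"offset": [-2.1,0,54],"roll": 0,"hand": 12},{"offset": [-1.5,0,60],"roll": 0,"hand": 12},{"offset": [-1,0,65],"roll": 0,"hand": 12},{"offset": [-1,0,65],"roll": 0,"hand": 12}]'

```text
clock: 10.5
tool_pos: [0.6374, 0.016, 0.1607]
orientation: [-179.9, 0.0, -95.3]
force: [6.3, 0.9, -0.9]
opening: 0.0177
```

```bash
python3 - <<'E'
from plant import ctrl,cams
import cv2,numpy as np
o=ctrl.get_obs();print(o["tool_pos"],o["force"],o["moment"])
a=cams.snapshot("side")["img"][:,:,::-1];cv2.imwrite("pics/s6.png",a)
E
```

```text
[0.63738052 0.01595275 0.16070561] [ 6.30120493  0.91695771 -0.86051273] [ 0.36693972 -2.57210015  0.1828823 ]
```

jog_arm --motion '[{"offset": [-0.8,-1,-7],"roll": 0,"hand": 12},{"offset": [-1.3,-1,-14],"roll": 0,"hand": 12},{"offset": [-1.6,-1,-21],"roll": 0,"hand": 12},{"offset": [-1.7,-1,-28],"roll": 0,"hand": 12},{"offset": [-1.5,-1,-35],"roll": 0,"hand": 12},{"offset": [-1.1,-1,-42],"roll": 0,"hand": 12},{"offset": [-0.5,-1,-49],"roll": 0,"hand": 12},{"offset": [0.3,-1,-56],"roll": 0,"hand": 12},{"offset": [1,-1,-61.5],"roll": 0,"hand": 12},{"offset": [1,-1,-61.5],"roll": 0,"hand": 12}]'

```text
clock: 11.38
tool_pos: [0.6372, 0.0145, 0.2218]
orientation: [179.9, 0.0, -95.4]
force: [4.7, 0.8, -0.7]
opening: 0.0181
```

jog_arm --motion '[{"offset": [-0.8,0,6],"roll": 0,"hand": 12},{"offset": [-1.5,0,12],"roll": 0,"hand": 12},{"offset": [-2.1,0,18],"roll": 0,"hand": 12},{"offset": [-2.5,0,24],"roll": 0,"hand": 12},{"offset": [-2.7,0,30],"roll": 0,"hand": 12},{"offset": [-2.7,0,36],"roll": 0,"hand": 12},{"offset": [-2.5,0,42],"roll": 0,"hand": 12},{"offset": [-2.2,0,48],"roll": 0,"hand": 12},{"offset": [-1.7,0,54],"roll": 0,"hand": 12},{"offset": [-1,0,60],"roll": 0,"hand": 12},{"offset": [-1,0,61.5],"roll": 0,"hand": 12},{"offset": [-1,0,61.5],"roll": 0,"hand": 12}]'

```text
clock: 12.38
tool_pos: [0.6373, 0.0156, 0.1606]
orientation: [179.9, -0.0, -95.3]
force: [3.5, -0.2, -0.3]
opening: 0.018
```

```bash
python3 - <<'E'
from plant import ctrl,cams
import cv2,numpy as np
o=ctrl.get_obs();print(o["tool_pos"],o["force"],o["moment"])
a=cams.snapshot("side")["img"][:,:,::-1];cv2.imwrite("pics/s7.png",a)
z=lambda i:cv2.resize(np.ascontiguousarray(i[190:310,310:420]),None,fx=3.6,fy=3.6,interpolation=cv2.INTER_CUBIC)
cv2.imwrite("pics/t3.png",np.hstack([z(cv2.imread("pics/s6.png")),z(a)]))
E
```

```text
[0.63733746 0.01559777 0.16062654] [ 3.54329161 -0.24983234 -0.33318139] [-0.39051154 -1.10935154  0.16852471]
```

View pics/t3.png

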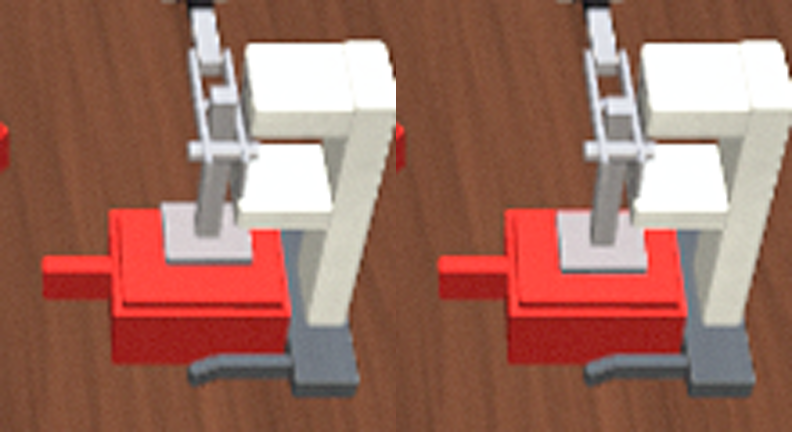

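The ram came down about 9 display pixels (pad lower edge row 262 to 272), roughly 10 mm per pump. Now I compute its height from those.

```bash
python3 - <<'E'
from h import *
for z in (.06,.07,.08,.09,.1):
    print(z,[np.round((proj("side",Rz(np.radians(-5.3))@np.array([x,-.025,z])+[.6214,-.163,0])-[310,190])*3.6,1).tolist() for x in(-.03,.03)])
E
```

```text
0.06 [[157.5, 292.7], [244.4, 293.0]]
0.07 [[158.4, 284.0], [245.9, 284.3]]
0.08 [[159.3, 275.2], [247.4, 275.5]]
0.09 [[160.2, 266.3], [248.9, 266.6]]
0.1 [[161.1, 257.3], [250.4, 257.6]]
```

jog_arm --motion '[{"offset": [-0.8,-0.5,-7],"roll": 0,"hand": 12},{"offset": [-1.3,-0.5,-14],"roll": 0,"hand": 12},{"offset": [-1.6,-0.5,-21],"roll": 0,"hand": 12},{"offset": [-1.7,-0.5,-28],"roll": 0,"hand": 12},{"offset": [-1.5,-0.5,-35],"roll": 0,"hand": 12},{"offset": [-1.1,-0.5,-42],"roll": 0,"hand": 12},{"offset": [-0.5,-0.5,-49],"roll": 0,"hand": 12},{"offset": [0.3,-0.5,-56],"roll": 0,"hand": 12},{"offset": [1,-0.5,-61.5],"roll": 0,"hand": 12},{"offset": [1,-0.5,-61.5],"roll": 0,"hand": 12}]'

```text
clock: 13.27
tool_pos: [0.6373, 0.0146, 0.2226]
orientation: [179.9, 0.0, -95.4]
force: [-0.6, 0.7, -7.9]
opening: 0.0178
```

jog_arm --motion '[{"offset": [-0.6,0,4],"roll": 0,"hand": 12},{"offset": [-1.1,0,8],"roll": 0,"hand": 12},{"offset": [-1.5,0,12],"roll": 0,"hand": 12},{"offset": [-1.9,0,16],"roll": 0,"hand": 12},{"offset": [-2.2,0,20],"roll": 0,"hand": 12}]'

```text
clock: 13.68
tool_pos: [0.6376, 0.0169, 0.2041]
orientation: [180.0, -0.0, -95.3]
force: [-7.4, 1.1, 3.2]
opening: 0.018
```

jog_arm --motion '[{"offset": [-0.3,0,4],"roll": 0,"hand": 12},{"offset": [-0.4,0,8],"roll": 0,"hand": 12},{"offset": [-0.5,0,12],"roll": 0,"hand": 12},{"offset": [-0.5,0,16],"roll": 0,"hand": 12},{"offset": [-0.4,0,20],"roll": 0,"hand": 12}]'

```text
clock: 14.1
tool_pos: [0.6377, 0.0175, 0.1843]
orientation: [180.0, -0.0, -95.3]
force: [-6.8, 1.5, 3.5]
opening: 0.0177
```

jog_arm --motion '[{"offset": [0.2,0,4],"roll": 0,"hand": 12},{"offset": [0.5,0,8],"roll": 0,"hand": 12},{"offset": [0.9,0,12],"roll": 0,"hand": 12},{"offset": [1.3,0,16],"roll": 0,"hand": 12},{"offset": [1.6,0,21],"roll": 0,"hand": 12},{"offset": [1.6,0,21],"roll": 0,"hand": 12}]'

```text
clock: 14.6
tool_pos: [0.6375, 0.0159, 0.1636]
orientation: [-180.0, -0.0, -95.3]
force: [-7.1, 3.2, 7.3]
opening: 0.0181
```

```bash
python3 - <<'E'
from plant import ctrl,cams
import cv2
o=ctrl.get_obs();print(o["tool_pos"],o["force"],o["moment"])
cv2.imwrite("pics/s8.png",cams.snapshot("side")["img"][:,:,::-1])
a=[cv2.imread(f"pics/s{k}.png") for k in (6,7,8)]
# pad grey column profile below the ram bar: row of grey->red transition at col 368..374
for i in a:
    r=i[240:290,366:372].astype(float).mean(1);g=r[:,1]  # green high on grey, low on red
    import numpy as np
    j=[k for k in range(49) if g[k]>90 and g[k+1]<=90];print(j and 240+j[-1]+(g[j[-1]]-90)/(g[j[-1]]-g[j[-1]+1]))
E
```

```text
[0.63754921 0.01593261 0.16361624] [-7.07282796  3.19146667  7.26611241] [0.53242321 2.72472968 0.14368957]
262.8775510204082
266.3181818181818
267.1224489795918
```

jog_arm --motion '[{"offset": [-0.8,0.7,-7],"roll": 0,"hand": 12},{"offset": [-1.3,0.7,-14],"roll": 0,"hand": 12},{"offset": [-1.6,0.7,-21],"roll": 0,"hand": 12},{"offset": [-1.7,0.7,-28],"roll": 0,"hand": 12},{"offset": [-1.5,0.7,-35],"roll": 0,"hand": 12},{"offset": [-1.1,0.7,-42],"roll": 0,"hand": 12},{"offset": [-0.5,0.7,-49],"roll": 0,"hand": 12},{"offset": [0.3,0.7,-56],"roll": 0,"hand": 12},{"offset": [1,0.7,-60.5],"roll": 0,"hand": 12},{"offset": [1,0.7,-60.5],"roll": 0,"hand": 12}]'

```text
clock: 15.48
tool_pos: [0.6373, 0.0147, 0.2226]
orientation: [180.0, 0.0, -95.3]
force: [0.7, -1.0, -6.8]
opening: 0.018
```

jog_arm --motion '[{"offset": [-0.3,0,2],"roll": 0,"hand": 12},{"offset": [-0.6,0,4],"roll": 0,"hand": 12},{"offset": [-0.9,0,6],"roll": 0,"hand": 12},{"offset": [-1.1,0,8],"roll": 0,"hand": 12},{"offset": [-1.3,0,10],"roll": 0,"hand": 12}]'

```text
clock: 15.9
tool_pos: [0.6375, 0.0162, 0.213]
orientation: [-180.0, -0.0, -95.3]
force: [-3.3, 0.0, 4.6]
opening: 0.0181
```

jog_arm --motion '[{"offset": [-0.2,0,2],"roll": 0,"hand": 12},{"offset": [-0.4,0,4],"roll": 0,"hand": 12},{"offset": [-0.6,0,6],"roll": 0,"hand": 12},{"offset": [-0.8,0,8],"roll": 0,"hand": 12},{"offset": [-0.9,0,10],"roll": 0,"hand": 12}]'

```text
clock: 16.32
tool_pos: [0.6376, 0.0172, 0.2039]
orientation: [-179.9, 0.0, -95.3]
force: [-7.3, 0.2, 10.5]
opening: 0.0177
```

The lid is being driven now (~10 N). Short steps from here.

jog_arm --motion '[{"offset": [-0.1,0,1],"roll": 0,"hand": 12},{"offset": [-0.2,0,2],"roll": 0,"hand": 12},{"offset": [-0.3,0,3],"roll": 0,"hand": 12},{"offset": [-0.3,0,4],"roll": 0,"hand": 12}]'

```text
clock: 16.65
tool_pos: [0.6377, 0.0174, 0.2]
orientation: [-179.9, 0.0, -95.3]
force: [-7.0, 1.2, 11.3]
opening: 0.0179
```

jog_arm --motion '[{"offset": [0,0.3,1],"roll": 0,"hand": 12},{"offset": [-0.1,0.3,2],"roll": 0,"hand": 12},{"offset": [-0.2,0.3,3],"roll": 0,"hand": 12},{"offset": [-0.2,0.3,4],"roll": 0,"hand": 12},{"offset": [-0.2,0.3,5],"roll": 0,"hand": 12}]'

```text
clock: 17.07
tool_pos: [0.6377, 0.0177, 0.1951]
orientation: [-179.9, 0.0, -95.3]
force: [-6.0, 1.1, 11.2]
opening: 0.0179
```

jog_arm --motion '[{"offset": [0,0.3,1],"roll": 0,"hand": 12},{"offset": [0,0.3,2],"roll": 0,"hand": 12},{"offset": [0,0.3,3],"roll": 0,"hand": 12},{"offset": [0,0.3,4],"roll": 0,"hand": 12},{"offset": [0,0.3,5],"roll": 0,"hand": 12},{"offset": [0,0.3,6],"roll": 0,"hand": 12}]'

```text
clock: 17.57
tool_pos: [0.6377, 0.0178, 0.1892]
orientation: [-179.9, 0.0, -95.3]
force: [-5.6, 1.2, 10.7]
opening: 0.0178
```

jog_arm --motion '[{"offset": [0,0,1],"roll": 0,"hand": 12},{"offset": [0,0,2],"roll": 0,"hand": 12},{"offset": [0,0,3],"roll": 0,"hand": 12},{"offset": [0,0,4],"roll": 0,"hand": 12}]'

```text
clock: 17.9
tool_pos: [0.6377, 0.0178, 0.1852]
orientation: [-179.9, 0.0, -95.3]
force: [-5.3, 0.8, 10.4]
opening: 0.018
```

jog_arm --motion '[{"offset": [0.1,0,1],"roll": 0,"hand": 12},{"offset": [0.1,0,2],"roll": 0,"hand": 12},{"offset": [0.2,0,3],"roll": 0,"hand": 12}]'

```text
clock: 18.15
tool_pos: [0.6377, 0.0177, 0.1822]
orientation: [-179.9, 0.0, -95.3]
force: [-6.0, 1.8, 11.4]
opening: 0.0179
```

jog_arm --motion '[{"offset": [0.1,0,1],"roll": 0,"hand": 12},{"offset": [0.1,0,2],"roll": 0,"hand": 12}]'

```text
clock: 18.32
tool_pos: [0.6377, 0.0177, 0.1802]
orientation: [-179.9, 0.0, -95.3]
force: [-6.4, 0.9, 11.8]
opening: 0.0178
```

jog_arm --motion '[{"offset": [0.1,0,0.7],"roll": 0,"hand": 12},{"offset": [0.2,0,1.4],"roll": 0,"hand": 12},{"offset": [0.3,0,2],"roll": 0,"hand": 12}]'

```text
clock: 18.57
tool_pos: [0.6377, 0.0175, 0.1782]
orientation: [-179.9, 0.0, -95.3]
force: [-6.1, 2.7, 12.0]
opening: 0.0179
```

jog_arm --motion '[{"offset": [0.2,0,0.7],"roll": 0,"hand": 12},{"offset": [0.3,0,1.4],"roll": 0,"hand": 12},{"offset": [0.4,0,2],"roll": 0,"hand": 12}]'

```text
clock: 18.82
tool_pos: [0.6377, 0.0174, 0.1766]
orientation: [-179.8, 0.1, -95.3]
force: [-7.4, 5.1, 15.1]
opening: 0.018
```

Force is rising and the motion is lagging. I check the ram and lid in the side view by numbers, and hold a moment.

jog_arm --motion '[{"offset": [-0.3,0,0],"roll": 0,"hand": 12},{"offset": [-0.3,0,0],"roll": 0,"hand": 12}]'

```text
clock: 18.98
tool_pos: [0.6377, 0.0175, 0.1766]
orientation: [-179.8, 0.0, -95.3]
force: [-7.2, 3.1, 13.3]
opening: 0.0182
```

```bash
python3 - <<'E'
from plant import ctrl,cams
import cv2,numpy as np
o=ctrl.get_obs();print(o["tool_pos"],o["force"],o["moment"])
cv2.imwrite("pics/s9.png",cams.snapshot("side")["img"][:,:,::-1])
z=lambda i:cv2.resize(np.ascontiguousarray(i[225:305,315:395]),None,fx=5,fy=5,interpolation=cv2.INTER_CUBIC)
cv2.imwrite("pics/t4.png",np.hstack([z(cv2.imread("pics/s7.png")),z(cv2.imread("pics/s9.png"))]))
ims=[cv2.imread(f"pics/s{k}.png").astype(float)[:,:,1] for k in (6,7,8,9)]
# ram bar top: subpixel vertical shift by template matching of the pad's left-front region
for c in (358,361,364,376):
    print(c,[[round(x) for x in im[258:284,c]] for im in ims])
E
```

```text
[0.63772192 0.01746324 0.17658457] [-7.24067052  3.07610603 13.28592889] [0.6692845  2.41481944 0.137252  ]
358 [[209, 206, 214, 195, 128, 90, 74, 72, 73, 73, 77, 76, 77, 74, 78, 57, 30, 39, 65, 63, 21, 28, 34, 33, 30, 30], [206, 207, 208, 208, 211, 207, 165, 95, 91, 74, 73, 75, 74, 77, 76, 60, 32, 44, 71, 61, 30, 35, 32, 27, 33, 33], [210, 207, 204, 206, 208, 207, 205, 208, 166, 98, 86, 72, 73, 76, 73, 74, 53, 32, 57, 64, 29, 30, 41, 29, 30, 36], [207, 207, 206, 206, 205, 208, 206, 205, 213, 195, 137, 89, 79, 73, 74, 74, 76, 63, 69, 59, 33, 30, 26, 34, 24, 30]]
361 [[210, 208, 212, 192, 125, 88, 75, 74, 70, 71, 73, 68, 72, 77, 74, 59, 29, 41, 64, 62, 30, 29, 34, 34, 28, 37], [206, 209, 209, 210, 207, 209, 163, 93, 87, 69, 71, 76, 76, 76, 73, 60, 27, 37, 63, 64, 28, 33, 33, 35, 30, 32], [208, 209, 205, 206, 208, 210, 210, 209, 166, 95, 88, 75, 76, 73, 75, 73, 54, 29, 59, 58, 29, 27, 36, 30, 38, 29], [211, 210, 207, 207, 210, 209, 210, 208, 207, 190, 138, 93, 74, 72, 73, 76, 74, 67, 66, 60, 30, 30, 34, 25, 25, 37]]
364 [[210, 209, 213, 191, 124, 85, 74, 71, 72, 71, 75, 78, 73, 73, 74,
[... 154 characters left out ...]
 34], [128, 121, 170, 208, 209, 210, 208, 207, 164, 92, 87, 71, 74, 73, 74, 69, 52, 30, 59, 65, 31, 33, 29, 36, 33, 34], [125, 128, 129, 142, 181, 209, 209, 207, 210, 193, 137, 87, 76, 70, 72, 76, 71, 69, 66, 63, 29, 31, 38, 31, 35, 23]]
376 [[205, 203, 216, 189, 113, 84, 71, 72, 73, 74, 73, 74, 72, 73, 70, 58, 30, 35, 60, 65, 28, 27, 37, 33, 33, 32], [205, 205, 207, 207, 208, 206, 161, 102, 100, 64, 72, 72, 76, 70, 79, 63, 30, 34, 57, 62, 27, 30, 32, 32, 28, 32], [207, 208, 208, 209, 207, 208, 209, 207, 167, 93, 86, 74, 70, 70, 73, 69, 55, 35, 61, 62, 27, 35, 40, 35, 34, 35], [210, 209, 205, 207, 209, 211, 209, 207, 215, 193, 135, 89, 78, 70, 72, 76, 72, 64, 63, 66, 27, 36, 16, 36, 34, 35]]
```

View pics/t4.png

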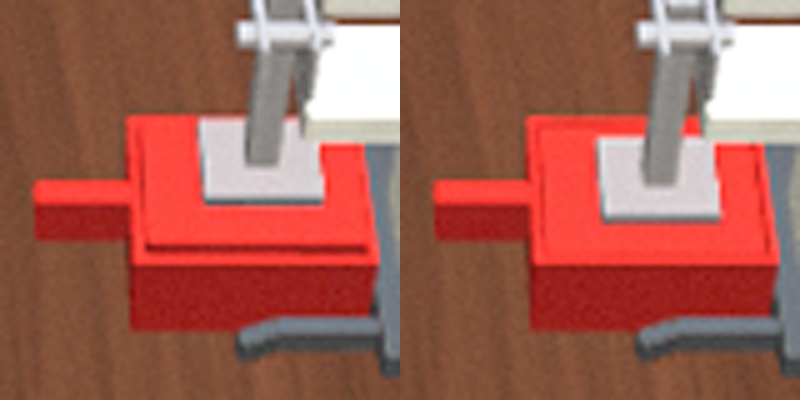

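The lid's dark side band (left half, row 248) is gone on the right: the lid looks flush or nearly so. I nudge on in fine steps to confirm firmness.

jog_arm --motion '[{"offset": [0,0,0.3],"roll": 0,"hand": 12},{"offset": [0,0,0.3],"roll": 0,"hand": 12}]'

```text
clock: 19.2
tool_pos: [0.6377, 0.0175, 0.1764]
orientation: [-179.8, 0.0, -95.3]
force: [-6.7, 2.8, 14.1]
opening: 0.0174
```

jog_arm --motion '[{"offset": [0,0,0.4],"roll": 0,"hand": 12},{"offset": [0,0,0.4],"roll": 0,"hand": 12}]'

```text
clock: 19.37
tool_pos: [0.6377, 0.0174, 0.1761]
orientation: [-179.8, 0.0, -95.3]
force: [-6.5, 3.0, 13.8]
opening: 0.0179
```

jog_arm --motion '[{"offset": [0,0,0.5],"roll": 0,"hand": 12},{"offset": [0,0,0.5],"roll": 0,"hand": 12}]'

```text
clock: 19.53
tool_pos: [0.6377, 0.0174, 0.1757]
orientation: [-179.8, 0.0, -95.3]
force: [-7.5, 2.1, 15.3]
opening: 0.0177
```

jog_arm --motion '[{"offset": [0,0,0.4],"roll": 0,"hand": 12},{"offset": [0,0,0.4],"roll": 0,"hand": 12},{"offset": [0,0,0.4],"roll": 0,"hand": 12}]'

```text
clock: 19.78
tool_pos: [0.6377, 0.0174, 0.1754]
orientation: [-179.8, 0.0, -95.3]
force: [-7.4, 2.9, 16.0]
opening: 0.0178
```

```bash
python3 - <<'E'
from plant import ctrl,cams
import cv2,numpy as np
for _ in range(3): 
    i=cams.snapshot("side")["img"][:,:,::-1]; o=ctrl.get_obs();print(o["tool_pos"][2],o["force"],[np.round(i[258:280,358:378,1].mean(1))[8:].tolist()])
cv2.imwrite("pics/s10.png",i)
i=cv2.imread("pics/s9.png");print(np.round(i[258:280,358:378,1].mean(1))[8:].tolist())
E
```

```text
0.1754066672927108 [-7.62372627  2.24778918 15.47330034] [[212.0, 194.0, 138.0, 88.0, 77.0, 73.0, 74.0, 74.0, 75.0, 67.0, 65.0, 61.0, 29.0, 32.0]]
0.17540241239265136 [-7.74118718  3.21323237 15.53001107] [[212.0, 195.0, 137.0, 88.0, 76.0, 72.0, 72.0, 74.0, 75.0, 67.0, 65.0, 61.0, 29.0, 32.0]]
0.17541117652650476 [-7.71547039  2.46508775 15.47108769] [[212.0, 195.0, 137.0, 87.0, 76.0, 73.0, 74.0, 73.0, 75.0, 66.0, 65.0, 62.0, 30.0, 32.0]]
[212.0, 195.0, 137.0, 88.0, 76.0, 73.0, 72.0, 74.0, 75.0, 66.0, 65.0, 62.0, 29.0, 31.0]
```

The pad hasn't moved between 13 and 15.5 N, so it is firm. One last small nudge, then I raise the handle.

jog_arm --motion '[{"offset": [0,0,0.3],"roll": 0,"hand": 12},{"offset": [0,0,0.3],"roll": 0,"hand": 12}]'

```text
clock: 20.1
tool_pos: [0.6377, 0.0174, 0.1752]
orientation: [-179.8, 0.0, -95.3]
force: [-7.7, 2.5, 15.8]
opening: 0.018
```

jog_arm --motion '[{"offset": [0,0.7,-4],"roll": 0,"hand": 12},{"offset": [0,0.7,-10],"roll": 0,"hand": 12},{"offset": [0.1,0.7,-17],"roll": 0,"hand": 12},{"offset": [0.6,0.7,-24],"roll": 0,"hand": 12},{"offset": [1.2,0.7,-31],"roll": 0,"hand": 12},{"offset": [1.9,0.7,-38],"roll": 0,"hand": 12},{"offset": [2.6,0.7,-44],"roll": 0,"hand": 12},{"offset": [3,0.7,-48],"roll": 0,"hand": 12},{"offset": [3,0.7,-49.5],"roll": 0,"hand": 12},{"offset": [3,0.7,-50],"roll": 0,"hand": 12},{"offset": [3,0.7,-50],"roll": 0,"hand": 12}]'

```text
clock: 21.02
tool_pos: [0.6372, 0.0145, 0.2222]
orientation: [-179.9, 0.1, -95.3]
force: [6.6, 0.6, -5.7]
opening: 0.0176
```

jog_arm --motion '[{"offset": [0,-0.5,-1],"roll": 0,"hand": 12},{"offset": [0,-0.5,-2],"roll": 0,"hand": 12},{"offset": [0,-0.5,-2],"roll": 0,"hand": 12}]'

```text
clock: 21.27
tool_pos: [0.6372, 0.0145, 0.2223]
orientation: [180.0, 0.1, -95.4]
force: [9.4, 0.2, -15.1]
opening: 0.0178
```

The handle is at its upper stop (no motion at -15 N). Relax, release, rise.

jog_arm --motion '[{"offset": [0,-0.5,1.6],"roll": 0,"hand": 12},{"offset": [0,-0.5,1.6],"roll": 0,"hand": 12},{"offset": [0,-0.5,1.6],"roll": 0,"hand": 55},{"offset": [0,-0.5,1.6],"roll": 0,"hand": 55},{"offset": [0,-0.5,1.6],"roll": 0,"hand": 55},{"offset": [0,-0.5,1.6],"roll": 0,"hand": 55},{"offset": [0,-0.5,-20],"roll": 0,"hand": 55},{"offset": [0,-0.5,-50],"roll": 0,"hand": 55},{"offset": [0,-0.5,-85],"roll": 0,"hand": 55},{"offset": [0,-0.5,-110],"roll": 0,"hand": 55},{"offset": [0,-0.5,-110],"roll": 0,"hand": 55},{"offset": [0,-0.5,-110],"roll": 0,"hand": 55}]'

```text
clock: 22.27
tool_pos: [0.6374, 0.0138, 0.3371]
orientation: [-179.8, 0.1, -95.3]
force: [-0.7, 0.2, -1.0]
opening: 0.055
```

```bash
python3 wr.py w6|head -1; python3 - <<'E'
import cv2,numpy as np
from plant import cams
i=cams.snapshot("side")["img"][:,:,::-1];cv2.imwrite("pics/s11.png",i)
print(np.round(i[258:280,358:378,1].mean(1))[8:].tolist())
w=cv2.imread("pics/w6.png").max(2)
m=(w[:,312:326].mean(1)<75); r=np.where(m[:300])[0];print(r.min() if len(r) else 0,[int(x) for x in r])
from h import *
d=np.load("pics/w6.npz");cam=(d["K"],np.linalg.inv(d["T"]))
P=np.array([.6214,-.163,0])
for th in (0,.03,.06,.12):
  a=.16-th;print(th,[np.round(proj(0,Rz(np.radians(-5.3))@np.array([0,-.0316+q*np.cos(a)-.011*np.sin(a),.2+q*np.sin(a)+.011*np.cos(a)])+P,cam)[1],1) for q in (.156,.266)])
E
```

```text
22.2667 [0.63735144 0.01375894 0.33712647] [-1.79786809e+02  7.25731390e-02 -9.53361554e+01] [-0.74526714  0.16192643 -1.04509335] 0.055020216973667206
[213.0, 195.0, 137.0, 88.0, 75.0, 72.0, 74.0, 74.0, 75.0, 67.0, 65.0, 62.0, 30.0, 31.0]
139 [139, 140, 141, 142, 143, 144, 145, 146, 147, 148, 149, 150, 151, 152, 153, 154, 155, 156, 157, 158, 159, 160, 161, 162, 163, 164, 165, 166, 167, 168, 169, 170, 171, 172, 173, 174, 175, 176, 177, 178, 179, 180, 181, 182, 183, 184, 185, 186, 187, 188, 189, 190, 191, 192, 193, 194, 195, 196, 197, 198, 199, 200, 201, 202, 203, 204, 205, 206, 207, 208, 209, 210, 211, 212, 213, 214, 215, 216, 217, 218, 219, 220, 221, 222, 223, 224, 225, 226, 227, 228, 229, 230, 231, 232, 233, 234, 235, 236, 237, 238, 239, 240, 241, 242, 243, 244, 245, 246, 247, 248, 249, 250, 251, 252, 253, 254, 255, 256, 257, 258, 259, 260, 261, 275, 276, 277]
0 [np.float64(136.8), np.float64(265.9)]
0.03 [np.float64(137.5), np.float64(262.9)]
0.06 [np.float64(137.9), np.float64(259.8)]
0.12 [np.float64(138.3), np.float64(253.4)]
```

```bash
python3 - <<'E'
import cv2
from h import *
from scipy.optimize import least_squares
P=np.array([.6214,-.163,0])
for n in ("w5","w6"):
  w=cv2.imread(f"pics/{n}.png").max(2);p=w[:,314:325].mean(1)
  r=np.where(p[:270]<75)[0];s,e=r.min(),r.max()
  d=np.load(f"pics/{n}.npz");cam=(d["K"],np.linalg.inv(d["T"]))
  def f(x):
    a=.16-x[0];return [proj(0,Rz(np.radians(-5.3))@np.array([0,-.021+x[1]+q*np.cos(a)-.011*np.sin(a),.2+q*np.sin(a)+.011*np.cos(a)])+P,cam)[1]-v for q,v in ((.156,s-.5),(.266,e+.5))]
  print(n,s,e,least_squares(f,[.05,-.01]).x)
E
```

```text
w5 128 253 [ 0.13039507 -0.01025432]
w6 138 262 [ 0.03359441 -0.01062628]
```

The same detector puts the lever 0.097 rad higher than before. That matches the 19.7 mm travel to the stop, so it stayed at the top. The lid profile is unchanged, so I hand the job in.

```bash
python3 -c "
from plant import order
print(order.close_job())"
```

```text
the job is handed in; nothing more can be done
None
```

I slid the largest red container into the lid press by its fin until it met the back stop. I then pumped the lever four strokes by its handle until it went firm, raised it to its top position and let go. The job was handed in at about 22 s, with the gripper clear about 90 mm above the handle.

**Container:** It stopped within about 2 mm of the expected position, with 13 N of push-back, and the side view showed it between the rails.

**Lid:** The side view showed the lid level with the rim. The ram pad did not move as the measured force rose from 13 to about 16 N, which is inside the 12–17 N seating range and below the 21 N that cracks it. The lid edge looked the same after I let go.

**Handle:** It did not move under 15 N of lift, so it was at its upper stop.

**Checks that disagreed:**
- **Lever angle:** The wrist camera put the lever about 0.03 rad below its top. The same check was off by about that much before the grasp, and the change in angle matches the measured travel, so I take it as a camera offset.
- **Grip position:** The grip appeared about 10 mm closer to the pivot than the listed size.
- **Force reading:** It probably runs 1–2 N high because the fingers rub on the turning bar, so the true seating force was likely 14–15 N.
- **Sideways force:** There was up to about 15 N across the grip while pumping.

I kept the arm away from the bowls, jar, chopsticks and small containers, but did not check their positions separately at the end.

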